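# Change the jammed reject cup of a pin feeder

### The arm

A 7-joint arm with a two-finger parallel gripper is mounted at the origin on the work surface. World frame = base frame: x ahead of the robot, y to its left, z up, the work surface at z = 0. Lengths are in m, angles in rad, forces in N, time in s.
With the tool pointing down it reaches from about 0.425 to 0.925 m from the base axis. Payload 6.8 kg.
Tool frame: the origin (TCP) lies midway between the tips of the shut fingers; the grasp point (between the pads) lies 19 mm behind it; z points along the fingers, y is the line along which they close (so a half turn about z gives the same grasp; the last joint's range is limited). The gripper opens to 85 mm and grips with 20 to 120 N. Pads are 22 mm wide; open, the fingers measure 114 mm over their backs; the gripper's body (76 mm by 85 mm) begins 54 mm behind the grasp point. The pads swing forward as they close: fully open they stand 13 mm farther back than shut.
Start: joints at [-1.285, 0.477, 0.022, 1.555, -0.011, 1.109, -0.083], TCP at [0.259, 0.623, 0.231] pointing down, gripper open.
Joint ranges: [-2.96, 2.96], [-0.34, 2.1], [-1.41, 1.46], [0.24, 2.44], [-1.37, 4.51], [0.17, 1.92], [-2.96, 2.96]. Speed limits (rad/s): [2.39, 2.39, 3.14, 3.14, 3.14, 3.14, 3.14].

### API

Orientations are given as a unit quaternion [w, x, y, z].
In Python, from station import bot, imaging gives the robot as it stands.
- The arm moves only by the tool move_arm, never from a script. Its argument "commands" is a list that holds one entry, the list of rows, each a list of 7 numbers: the shift along the tool's x, y, z in m, then the turn, a rotation vector about the tool's x, y, z in degrees, then the finger opening in m, from 0 to 0.0854. In form: [[[x, y, z, rx, ry, rz, grip], ...]]. A call has 1 to 20 rows; each row shifts and turns the commanded pose from where the row before left it, along the tool's axes as they then stand; what a row does not reach is not made up. A row lasts 1/8 s, in which the tool goes at most 62.5 mm and 10.7 degrees, less where a joint would pass 70% of its speed; a pose out of reach is approached as far as the arm can. A call is refused whole if a number of a shift passes 0.0625 or a number of a turn 10.7, either way. A call with a gripper value outside its range is refused whole. The fingers move at their own pace and stop on an object; "squeeze" is the grip in N (left out, the last holds). Time passes only in rows, so rows that do not move let the fingers close. It gives the time, the measured TCP pose, the force, the opening and the grip force at its end, in the units of the state.
- bot.get_obs(): the state, without advancing time (a new reading comes with each control period).
- imaging.read_camera(name): name is "scene" or "side" or "wrist"; returns the picture (384x512x3 uint8, red, green, blue); there is no depth.
- imaging.calibration(name): a dict with "intrinsics" (3x3 intrinsics, pixels), "extrinsics" (4x4, takes a point from camera to world coordinates); the wrist camera has in their place "mount" (4x4, takes a point from camera to tool coordinates, whose origin is the TCP and whose axes are the flange's). Camera axes: x right, y down, z forward; pixel columns grow to the right and rows downward; lengths in m; the calibration is good to about 2 mm. A picture is of the moment at which its call begins: read the wrist's pose just before it. calibration takes no time and is no camera call.
- bot.hand_in(): hands the job in; it is judged then, once.
The state is a dict: "t": time; "q": joint angles; "joint_vel": joint speeds; "joint_torque": joint torques, N m; "eef_pos": TCP position; "tool_rot": TCP orientation; "contact_force": force on the tool from outside, world axes, zero at the start; "torque": the same for the moment, N m; "gripper_width": opening from 0.0 (shut) to 1.0 (fully open); "grasp_force": force on a finger pad.
Only numpy, scipy, OpenCV 4.12 (cv2) and the standard library are available. Lean on these libraries where they do the work, as an engineer would, in place of code of your own. Each camera call takes 0.05 s, during which the arm holds its last target. There are 200 camera calls.

### The job

The reject cup with the bad pins in it has shaken itself tight into the heavy pot beside the pin feeder. Grip it by its rim and twist it well round (some 60 degrees, either way) as you draw it up, so that it comes loose and the pot stays down in its nest, and stand it upright in the black tray with its pins still inside, set down and not dropped. Then stand the empty cup from the table upright in the pot, down between the rubber ribs, last of all flip the feeder's toggle switch fully over to on (away from the robot), and leave the other things on the bench where they are.

Things in the scene. Friction and masses are not known exactly. Their poses are not given: they have to be found in the camera images.
- cup_full_mid (a point): The full reject cup: turned steel, 80 mm tall, open on top, about 0.3 kg, with two loose pins inside; stuck in the pot, underside on the pot's floor, top 40 mm standing out. Point on its axis half-way up (40 mm below the rim); z up. Outside diameter 58 mm over the straight collar (top 16 mm, wall 4.5 mm), below it 55 tapering to 48 mm.
- cup_spare_mid (a point): The spare cup: the same shape and size as the full one, empty, standing upright on the table. Point on its axis half-way up (40 mm above its underside); z up.
- pot_seat (a point): Centre of the floor inside the pot, 24 mm above the table; z up, x and y along the sides of its base. The pot: an aluminium tube 76 mm outside, 62 mm inside, 40 mm high above this floor, on a steel base 100 x 100 x 12 mm; 1.1 kg. It stands loose between four low blocks on the tooling plate: they stop it sliding and turning, nothing holds it down.
- rib0: One of six sprung rubber ribs low in the pot's bore (up to 15 mm above its floor) that squeeze the cup's foot. Pulled straight up the cup resists with 13 to 25 N and lifts the pot; turned meanwhile (up to 1 N m) it slides up easily if it rises no more than 12 mm per rad; free after about 14 mm. A cup let down meets the ribs about 10 mm above the floor and seats 3 to 6 mm above it; 3 to 14 N is enough.
- nest (a point): Point on the top of the aluminium tooling plate (12 mm above the table) under the middle of the pot, midway between the four locating blocks; z up, x and y as the feeder's plate: x points away from the robot, y towards the feeder.
- tray_in (a point): Centre of the inner floor (5 mm above the table) of the black plastic drop tray, open on top, 240 mm (x) by 280 mm (y) outside, walls 5 mm thick and 45 mm high; fixed; z up. A steel bracket lies in its corner at -y, +x; the middle and the +y half are free.
- switch_tip (a point): Centre of the 13 mm ball end of the steel toggle switch on top of the feeder (a red and black box 190 x 140 x 150 mm, top 164 mm above the table); the ball is about 48 mm above that top. The toggle swings in the x-z plane of the feeder's plate (x axis of the nest point) about a pivot 42 mm from the ball.
- switch (a joint): Toggle angle: 0 = off, leaning 0.45 rad towards the robot; 0.9 = on, leaning 0.45 rad away from the robot. It stays where it is left; about 1.5 N at the ball moves it.
- pin0_center (a point): Centre of one of the two loose steel pins in the full cup, 10 mm diameter, 19.5 mm long, 12 g.
- pin1_center (a point): Centre of one of the two loose steel pins in the full cup, 10 mm diameter, 19.5 mm long, 12 g.
- cup_full: The full cup itself: origin at the centre of its underside, z up; at the start its x axis lies within 0.06 rad of the pot's x. Its foot is solid, 14 mm high, tapering from 48 to 44 mm diameter at the underside.
- cup_spare: The spare cup itself: origin at the centre of its underside, z up.
- tub: Bystander: open grey plastic tub, 68 mm across, 42 mm high, a few nuts in it; origin under its centre.
- oil_bottle: Bystander: small white plastic bottle with a black cap, 42 mm across, 85 mm high; origin under its centre.
- spanner: Bystander: spanner, 160 mm long, lying on the table.
- driver: Bystander: screwdriver, 190 mm long, lying on the table.
- pin_carton: Bystander: open carton of new pins, 90 x 120 x 50 mm; origin under its centre.
- bracket: Bystander: bent steel bracket, 40 x 60 x 30 mm, lying in the tray's corner at -y, +x; origin under its centre.
There are look-alikes about, which are no part of the job. Leave any green look-alike of the cup_full alone.

How it is judged:
By the outcome, as a careful person would: the job done as asked, in the order asked, and still so for the second after the job is handed in, with the robot touching nothing.
It also fails if it takes over 67 s, if anything falls off the work surface, if the arm or the gripper's body presses on something with over 40 N, if the wrist force passes 120 N, or if a joint passes its speed limit or range.

## Working session

There is one attempt and no reset: what is moved stays moved. The work goes in short steps, Python scripts to look and compute and a tool call to move; the robot and the scene stay as the last step left them, time stands still between calls to the robot, and variables do not carry over. Pictures are saved under pics/ and viewed, at most 10 in all, crops included, and the job is handed in when it is done.

Besides the shell and the picture viewer there is one more tool, called after "Emit:" as name(argument=value, ...), one argument or row to a line, values as JSON. move_arm: Moves the arm, as the interface text tells. Its arguments: {"type":"object","properties":{"commands":{"type":"array","items":{"type":"array","items":{"type":"array","items":{"type":"number"}}}},"squeeze":{"type":"number"}},"required":["commands"]}

```bash
ls; mkdir -p pics; cat > h.py <<'E'
import numpy as np, cv2
from station import bot, imaging
from scipy.spatial.transform import Rotation as R
def cam(n):
    c=imaging.calibration(n); K=np.array(c["intrinsics"])
    if n=="wrist":
        o=bot.get_obs(); T=np.eye(4); q=o["tool_rot"]; T[:3,:3]=R.from_quat(np.roll(q,-1)).as_matrix(); T[:3,3]=o["eef_pos"]
        return K,T@np.array(c["mount"])
    return K,np.array(c["extrinsics"])
def ray(KE,px):
    K,E=KE; d=E[:3,:3]@np.linalg.solve(K,[px[0],px[1],1]); return E[:3,3],d
def onz(KE,px,z):
    o,d=ray(KE,px); return o+d*(z-o[2])/d[2]
def proj(KE,p):
    K,E=KE; c=np.linalg.inv(E)@np.append(p,1); u=K@c[:3]; return u[:2]/u[2]
def tri(a,pa,b,pb):
    o1,d1=ray(a,pa);o2,d2=ray(b,pb)
    d1=d1/np.linalg.norm(d1); d2=d2/np.linalg.norm(d2)
    s=np.linalg.lstsq(np.c_[d1,-d2],o2-o1,rcond=None)[0]
    p,q=o1+s[0]*d1,o2+s[1]*d2
    return (p+q)/2,np.linalg.norm(p-q)
def shot(n,f):
    ke=cam(n); im=imaging.read_camera(n); cv2.imwrite("pics/"+f,im[:,:,::-1]); return ke,im
E
python3 - <<'E'
from h import *
np.set_printoptions(precision=4,suppress=True)
for n in ["scene","side","wrist"]:
    ke,im=shot(n,n+"0.png"); print(n,ke[0][0,0],ke[1])
print(bot.get_obs())
a=[cv2.imread(f"pics/{n}0.png") for n in("scene","side")]
cv2.imwrite("pics/both.png",np.vstack(a)) 
E
```

```text
pics
scene 488.4711341812317 [[-0.5202  0.4799 -0.7064  1.4092]
 [ 0.8538  0.2709 -0.4446  0.5136]
 [-0.022  -0.8344 -0.5507  0.831 ]
 [ 0.      0.      0.      1.    ]]
side 454.2043942997591 [[ 0.7796 -0.4495  0.4362 -0.0236]
 [-0.6263 -0.5703  0.5316 -0.744 ]
 [ 0.0098 -0.6876 -0.7261  1.0653]
 [ 0.      0.      0.      1.    ]]
wrist 267.7983055234124 [[ 0.3837  0.8742  0.2975  0.1817]
 [ 0.9234 -0.363  -0.1244  0.6556]
 [-0.0008  0.3225 -0.9466  0.3738]
 [ 0.      0.      0.      1.    ]]
{'t': 0.15, 'q': array([-1.2851,  0.4776,  0.0224,  1.5562, -0.0115,  1.1093, -0.0831]), 'joint_vel': array([-0.0012, -0.0001, -0.0001, -0.0016, -0.0003,  0.0002,  0.0006]), 'joint_torque': array([  0.0027, -59.6927,   1.6102, -28.1491,   0.0127,   0.0065,
         0.    ]), 'eef_pos': array([0.2588, 0.6229, 0.2305]), 'tool_rot': array([-0.0001,  0.1956,  0.9807, -0.0007]), 'contact_force': array([-0.1808, -0.9094, -1.2799]), 'torque': array([ 0.004 , -0.0052,  0.0133]), 'grasp_force': 0.0, 'gripper_width': 1.0046472183307849}
```

View pics/scene0.png

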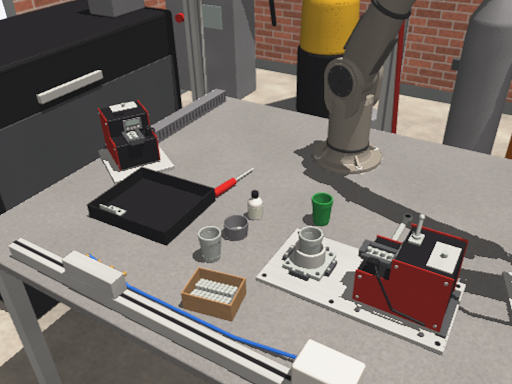

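View pics/side0.png

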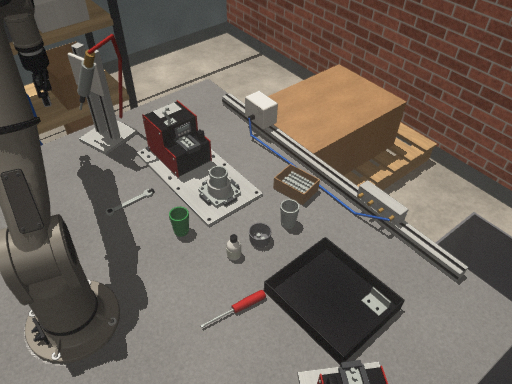

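The scene view shows these:
- **Full cup:** in the pot at (310,240).
- **Spare cup:** at (210,243).
- **Green look-alike:** (321,209).
- **Tub:** (236,228).
- **Feeder toggle:** about (420,225), with a decoy feeder at (130,135).

In the side view the full cup is at (218,175), the spare at (289,213), the green cup at (179,220) and the tray around (335,298). I choose the grey cup in the pot on the tooling plate, and will check it in a close crop.

```bash
python3 - <<'E'
import cv2,numpy as np
a=cv2.imread("pics/scene0.png");b=cv2.imread("pics/side0.png")
def c(i,x,y,w,h,s): return cv2.resize(i[y:y+h,x:x+w],None,fx=s,fy=s,interpolation=cv2.INTER_CUBIC)
# tiles 400x300: scale 4, 100x75
t=[c(a,265,215,100,75,4),c(a,180,210,100,75,4),c(a,385,200,100,75,4)]
u=[c(b,175,150,100,75,4),c(b,245,185,100,75,4),c(b,135,90,100,75,4)]
im=np.vstack([np.hstack([x,y]) for x,y in zip(t,u)])
cv2.imwrite("pics/crop1.png",cv2.resize(im,(533,600),interpolation=cv2.INTER_AREA))
cv2.imwrite("pics/crop1.png",np.vstack([np.hstack([t[0],u[0]]),np.hstack([t[2],u[2]])]))
E
```

```text
(no output)
```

View pics/crop1.png

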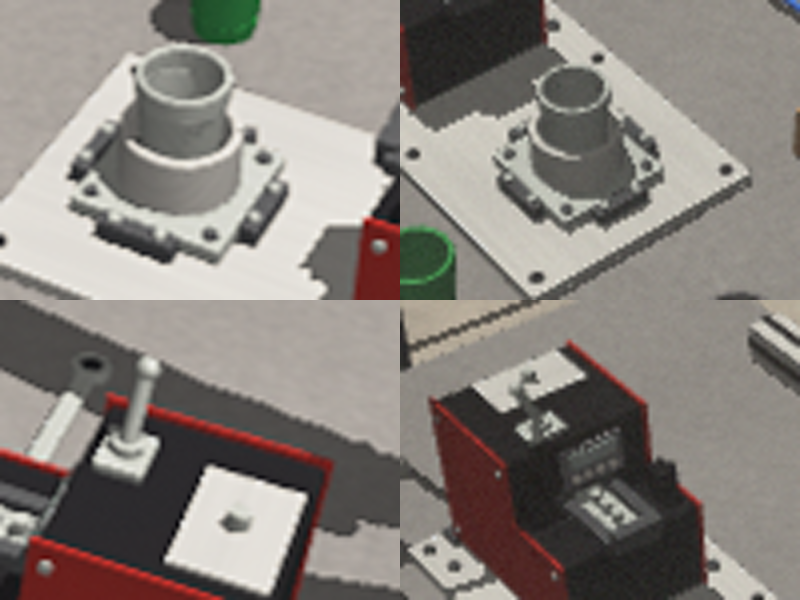

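The crop confirms the steel cup in the pot: rim centre at scene (311.2,233.5) and side (218.2,172). The toggle ball is at scene (422.2,216.8) and side (166.2,110.5).

```bash
python3 - <<'E'
from h import *
np.set_printoptions(precision=4,suppress=True)
S,D=cam("scene"),cam("side")
def t(n,a,b,z): print(n,*tri(S,a,D,b),onz(S,a,z)[:2],onz(D,b,z)[:2])
t("full",(311.2,233.5),(218.2,172),.104)
t("spare",(210,236),(289,207),.08)
t("ball",(422.2,216.8),(166.2,110.5),.212)
t("green",(322,200),(179,213),.08)
t("oil",(255,195),(234,237),.085)
t("tub",(236,222),(260,230),.042)
for p in [(262,279),(298,233),(440,333),(462,287)]: print("plateS",onz(S,p,.012)[:2])
for p in [(262.5,194.5),(210,224.5)]: print("plateD",onz(D,p,.012)[:2])
for p in [(92,203),(140,172),(215,190),(162,236)]: print("trayS",onz(S,p,.045)[:2])
for p in [(265,290),(325,239),(403,300),(343,355)]: print("trayD",onz(D,p,.045)[:2])
E
```

```text
full [0.5629 0.135  0.1012] 0.0028956316791095213 [0.5647 0.1373] [0.5618 0.131 ]
spare [ 0.6587 -0.0949  0.0695] 4.333766238088166e-05 [ 0.669  -0.0865] [ 0.6514 -0.1017]
ball [0.5331 0.3703 0.2162] 0.0059470094419174346 [0.5233 0.3709] [0.5362 0.3716]
green [0.384  0.0838 0.0752] 0.0005642831740315744 [0.3908 0.0864] [0.3819 0.0801]
oil [ 0.4549 -0.0883  0.0758] 0.0017858789853984426 [ 0.4657 -0.0804] [ 0.4509 -0.0951]
tub [ 0.5478 -0.0921  0.0415] 0.0013832226426168128 [ 0.5478 -0.0913] [ 0.5479 -0.093 ]
plateS [0.6741 0.0643]
plateS [0.4734 0.058 ]
plateS [0.6265 0.4697]
plateS [0.4647 0.4796]
plateD [0.6676 0.0377]
plateD [0.4585 0.038 ]
trayS [ 0.6799 -0.4971]
trayS [ 0.4821 -0.495 ]
trayS [ 0.4506 -0.2288]
trayS [ 0.6964 -0.2227]
trayD [ 0.4252 -0.2618]
trayD [ 0.6721 -0.2377]
trayD [ 0.6858 -0.5072]
trayD [ 0.4541 -0.5135]
```

Emit:
move_arm(
  commands=[
    [[0,0,-0.06,0,0,0,0.085],[0,0,-0.06,0,0,0,0.085],[-0.039,-0.028,0,0,0,0,0.085],[-0.039,-0.028,0,0,0,0,0.085],[-0.039,-0.028,0,0,0,0,0.085],[-0.039,-0.028,0,0,0,0,0.085],[-0.039,-0.028,0,0,0,0,0.085],[-0.039,-0.028,0,0,0,0,0.085],[-0.039,-0.028,0,0,0,0,0.085],[-0.039,-0.028,0,0,0,0,0.085],[-0.039,-0.028,0,0,0,0,0.085],[-0.039,-0.028,0,0,0,0,0.085],[-0.039,-0.028,0,0,0,0,0.085],[-0.039,-0.028,0,0,0,0,0.085],[0,0,0,0,0,9,0.085],[0,0,0,0,0,9,0.085],[0,0,0.03,0,0,9,0.085],[0,0,0.03,0,0,9,0.085],[0,0,0.03,0,0,9,0.085],[0,0,0.03,0,0,9,0.085]],
  ],
)

```text
t: 2.65
eef_pos: [0.562, 0.1335, 0.2302]
tool_rot: [-0.0, 0.622, 0.783, -0.0]
contact_force: [-0.2, -0.1, -0.7]
gripper_width: 0.998
grasp_force: 0.0
```

```bash
python3 - <<'E'
from h import *
np.set_printoptions(precision=4,suppress=True)
ke,im=shot("wrist","w1.png"); o=bot.get_obs();print(o["q"],o["eef_pos"])
print(proj(ke,(.5629,.135,.104)),proj(ke,(.5629,.135,.064)), proj(ke,o["eef_pos"]))
E
```

```text
[-0.6994  0.3406  0.4527  1.8244 -0.1711  1.0219  0.0451] [0.5596 0.133  0.2262]
[255.6925 182.5636] [255.5337 172.7465] [250.7999 241.9654]
```

View pics/w1.png

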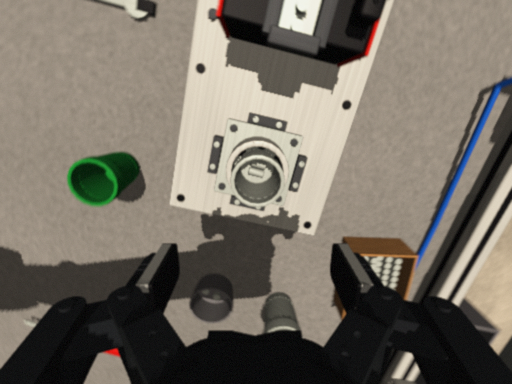

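The wrist view shows the steel cup in the pot with its rim at about (257,180), close to the predicted (255.7,182.6). Plate holes are at (180,198), (307,226), (201,68) and (347,105). The spare is at (280,310), the tub at (212,297) and the green cup at (100,180).

```bash
python3 - <<'E'
from h import *
np.set_printoptions(precision=4,suppress=True)
ke=cam("wrist"); im=cv2.imread("pics/w1.png"); g=cv2.cvtColor(im,cv2.COLOR_BGR2GRAY)
x0,y0,s=210,130,4
c=cv2.resize(g[y0:y0+95,x0:x0+95],None,fx=s,fy=s,interpolation=cv2.INTER_CUBIC)
r=proj(ke,(.5629+.029,.135,.104))-proj(ke,(.5629-.029,.135,.104)); print("exp r",np.linalg.norm(r)/2)
h=cv2.HoughCircles(c,cv2.HOUGH_GRADIENT_ALT,1.5,4,param1=200,param2=.7,minRadius=60,maxRadius=190)
if h is not None:
    for a in h[0]: p=a[:2]/s+[x0,y0]; print(p,a[2]/s,onz(ke,p,.104)[:2],onz(ke,p,.064)[:2])
P=[onz(ke,p,.012)[:2] for p in[(180,198),(307,226),(201,68),(347,105)]];print(P)
for a,b in((0,1),(2,3)): d=P[b]-P[a];print(np.degrees(np.arctan2(d[1],d[0])))
print(onz(ke,(280,297),.08))
v=cv2.cvtColor(c,cv2.COLOR_GRAY2BGR)
if h is not None:
    for a in h[0]: cv2.circle(v,(int(a[0]),int(a[1])),int(a[2]),(0,0,255),1)
cv2.imwrite("pics/w1c.png",v)
E
```

```text
exp r 27.866454782727054
[258.    182.125] 22.792767 [0.5618 0.1364] [0.5648 0.1246]
[256.875 174.625] 27.648495 [0.5589 0.144 ] [0.5614 0.1333]
[258.    170.125] 32.851532 [0.5589 0.1489] [0.5615 0.1389]
[264.375 172.375] 32.1461 [0.5658 0.148 ] [0.5694 0.1379]
[261.    155.875] 19.968634 [0.5585 0.1639] [0.5611 0.1562]
[259.5   163.375] 18.330257 [0.5588 0.1561] [0.5614 0.1472]
[253.5 163. ] 21.86225 [0.5528 0.1551] [0.5545 0.1461]
[array([0.4657, 0.0612]), array([0.6545, 0.0595]), array([0.468 , 0.2355]), array([0.6557, 0.234 ])]
-0.5413907429068856
-0.4345766738660744
[ 0.6278 -0.0186  0.08  ]
```

View pics/w1c.png

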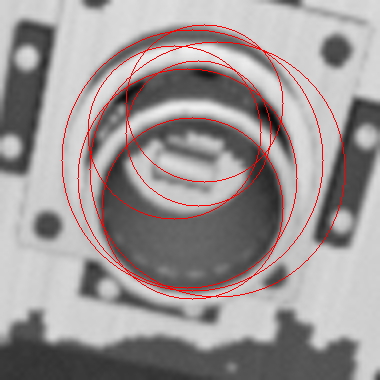

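Emit:
move_arm(
  commands=[
    [[0,0,0,0,0,0,0.085],[0,0,0,0,0,0,0.085]],
  ],
)

```text
t: 2.95
eef_pos: [0.5631, 0.1337, 0.2327]
tool_rot: [0.001, 0.619, 0.786, 0.001]
contact_force: [0.2, -0.0, -0.3]
gripper_width: 0.996
grasp_force: 0.0
```

```bash
python3 - <<'E'
from h import *
np.set_printoptions(precision=4,suppress=True)
ke=cam("wrist");o=bot.get_obs();print(o["eef_pos"],o["tool_rot"],o["q"])
im=imaging.read_camera("wrist"); o=bot.get_obs();print(o["eef_pos"]); ke=cam("wrist")
g=cv2.cvtColor(im,cv2.COLOR_RGB2GRAY)
x0,y0,s=210,130,4
c=cv2.resize(g[y0:y0+95,x0:x0+95],None,fx=s,fy=s,interpolation=cv2.INTER_CUBIC)
h=cv2.HoughCircles(c,cv2.HOUGH_GRADIENT_ALT,1.5,4,param1=200,param2=.7,minRadius=80,maxRadius=140)
for a in h[0]: p=a[:2]/s+[x0,y0]; print(p,a[2]/s,onz(ke,p,.104)[:2],onz(ke,p,.064)[:2])
E
```

```text
[0.5631 0.1337 0.2327] [0.0005 0.6186 0.7857 0.0009] [-0.6982  0.3345  0.4522  1.8158 -0.1688  1.027   0.0566]
[0.5632 0.1336 0.2328]
[256.5 179.5] 22.436487 [0.5647 0.138 ] [0.5678 0.1267]
[255.375 171.25 ] 31.449072 [0.5614 0.1465] [0.5641 0.1364]
[258.75 171.25] 27.426989 [0.5648 0.1473] [0.568  0.1374]
[256.5 179.5] 26.551474 [0.5647 0.138 ] [0.5678 0.1267]
[256.125 162.625] 26.968012 [0.56   0.1556] [0.5625 0.1469]
[266.625 180.625] 32.40308 [0.5754 0.1393] [0.5801 0.1282]
[258.75 171.25] 23.585396 [0.5648 0.1473] [0.568  0.1374]
```

Emit:
move_arm(
  commands=[
    [[0.003,0.002,0.04,0,0,0,0.085],[0,0,0.04,0,0,0,0.085],[0,0,0.03,0,0,0,0.085],[0,0,0.02,0,0,0,0.085],[0,0,0.02,0,0,0,0.085],[0,0,0.011,0,0,0,0.085],[0,0,0,0,0,0,0.085],[0,0,0,0,0,0,0.085]],
  ],
)

```text
t: 4.0
eef_pos: [0.5643, 0.137, 0.0713]
tool_rot: [0.0, 0.619, 0.785, 0.001]
contact_force: [1.0, 0.2, -0.3]
gripper_width: 0.994
grasp_force: 0.0
```

```bash
python3 - <<'E'
from h import *
a,b,c=[shot(n,n+"2.png")[1] for n in("scene","side","wrist")]
f=lambda i,x,y:cv2.resize(i[y:y+75,x:x+100],(400,300),interpolation=cv2.INTER_CUBIC)
im=np.vstack([np.hstack([f(a,262,205),f(b,170,135)]),np.hstack([cv2.resize(c,(400,300)),np.zeros((300,400,3),np.uint8)])])
cv2.imwrite("pics/crop2.png",im[:,:,::-1]); print(bot.get_obs()["eef_pos"])
E
```

```text
[0.56402878 0.1370239  0.0710893 ]
```

View pics/crop2.png

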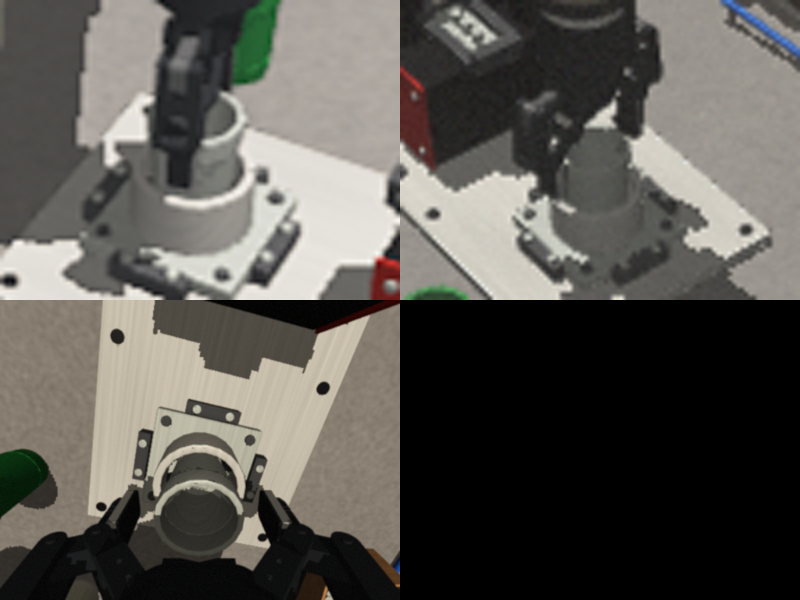

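The wrist tile shows the cup centred between the open fingers: rim centre at full-frame (258,272), fingers clear on both sides. The tips are above the pot rim.

```bash
python3 - <<'E'
from h import *
ke=cam("wrist");o=bot.get_obs()
g=cv2.imread("pics/wrist2.png",0)
x0,y0,s=190,215,4
c=cv2.resize(g[y0:y0+110,x0:x0+130],None,fx=s,fy=s,interpolation=cv2.INTER_CUBIC)
h=cv2.HoughCircles(c,cv2.HOUGH_GRADIENT_ALT,1.5,4,param1=200,param2=.6,minRadius=140,maxRadius=240)
if h is not None:
  for a in h[0]: p=a[:2]/s+[x0,y0]; print(p,a[2]/s,onz(ke,p,.104)[:2])
print(proj(ke,(*o["eef_pos"][:2],.104)),o["eef_pos"])
E
```

```text
[254.74925944 279.93161619] [0.56402878 0.1370239  0.0710893 ]
```

Emit:
move_arm(
  commands=[
    [[0,0.002,0,0,0,0,0.085],[0,0,0,0,0,0,0.06],[0,0,0,0,0,0,0.05],[0,0,0,0,0,0,0.05],[0,0,0,0,0,0,0.05],[0,0,0,0,0,0,0.05]],
  ],
  squeeze=40,
)

```text
t: 4.9
eef_pos: [0.565, 0.1372, 0.0708]
tool_rot: [-0.0, 0.62, 0.785, -0.0]
contact_force: [-3.0, -0.7, 7.4]
gripper_width: 0.672
grasp_force: 41.3
```

Emit:
move_arm(
  commands=[
    [[0,0,0,0,0,0,0.04],[0,0,0,0,0,0,0.04],[0,0,0,0,0,5,0.04],[0,0,-0.0012,0,0,8,0.04],[0,0,-0.0012,0,0,8,0.04],[0,0,-0.0012,0,0,8,0.04],[0,0,-0.0012,0,0,8,0.04],[0,0,0,0,0,0,0.04]],
  ],
  squeeze=100,
)

```text
t: 5.9
eef_pos: [0.5659, 0.1372, 0.075]
tool_rot: [0.0, 0.836, 0.548, 0.0]
contact_force: [2.0, -0.5, -2.1]
gripper_width: 0.656
grasp_force: 108.0
```

Emit:
move_arm(
  commands=[
    [[0,0,-0.0013,0,0,8,0.04],[0,0,-0.0013,0,0,8,0.04],[0,0,-0.0013,0,0,8,0.04],[0,0,-0.0013,0,0,8,0.04],[0,0,-0.0013,0,0,8,0.04],[0,0,-0.0013,0,0,8,0.04],[0,0,-0.0013,0,0,8,0.04],[0,0,-0.0013,0,0,8,0.04],[0,0,0,0,0,0,0.04]],
  ],
)

```text
t: 7.02
eef_pos: [0.5651, 0.1374, 0.0851]
tool_rot: [0.0, 1.0, 0.023, -0.0]
contact_force: [0.8, -0.1, -3.4]
gripper_width: 0.656
grasp_force: 108.1
```

```bash
python3 - <<'E'
from h import *
a,b,c=[shot(n,n+"3.png")[1] for n in("scene","side","wrist")]
f=lambda i,x,y:cv2.resize(i[y:y+75,x:x+100],(400,300),interpolation=cv2.INTER_CUBIC)
im=np.vstack([np.hstack([f(a,262,205),f(b,170,135)]),np.hstack([cv2.resize(c,(400,300)),np.zeros((300,400,3),np.uint8)])])
cv2.imwrite("pics/crop3.png",im[:,:,::-1]); print(bot.get_obs()["eef_pos"],bot.get_obs()["q"])
E
```

```text
[0.56509283 0.13736198 0.08523558] [-0.95235557  0.66631634  0.84568892  1.94206313 -0.66990691  0.84112668
 -1.26519994]
```

View pics/crop3.png

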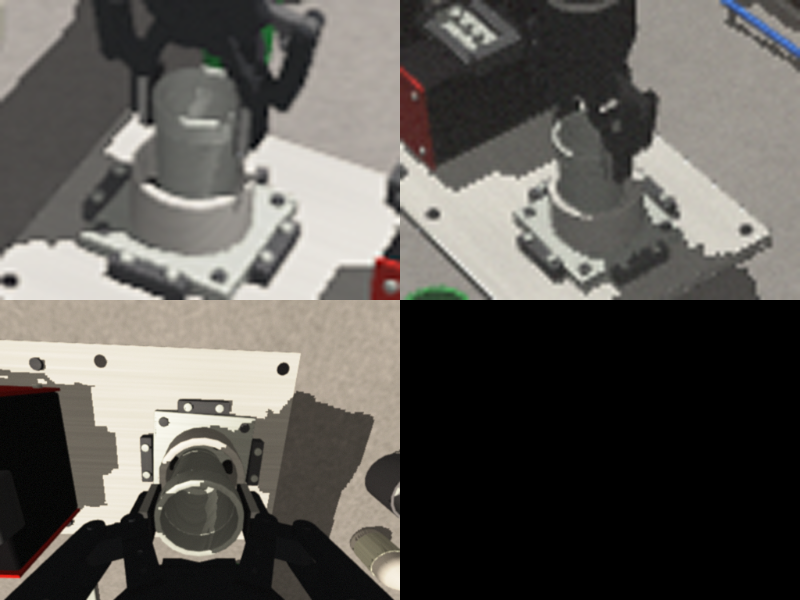

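The crop shows the cup about 14 mm up and turned about 100°, with the pot still in its nest and a pin visible inside. Now I lift and carry it.

Emit:
move_arm(
  commands=[
    [[0,0,-0.003,0,0,0,0.04],[0,0,-0.005,0,0,0,0.04],[0,0,-0.01,0,0,0,0.04],[0,0,-0.02,0,0,0,0.04],[0,0,-0.03,0,0,0,0.04],[0,0,-0.03,0,0,0,0.04],[0,0,-0.02,0,0,0,0.04],[-0.001,0.02,0,0,0,0,0.04],[-0.001,0.035,0,0,0,0,0.04],[-0.0016,0.047,0,0,0,0,0.04],[-0.0016,0.047,0,0,0,0,0.04],[-0.0016,0.047,0,0,0,0,0.04],[-0.0016,0.047,0,0,0,0,0.04],[-0.0016,0.047,0,0,0,0,0.04],[-0.0016,0.047,0,0,0,0,0.04],[-0.0016,0.047,0,0,0,0,0.04],[-0.0016,0.047,0,0,0,0,0.04],[-0.0016,0.03,0,0,0,0,0.04],[-0.001,0.015,0,0,0,0,0.04],[0,0,0,0,0,0,0.04]],
  ],
)

```text
t: 9.68
eef_pos: [0.5671, -0.3399, 0.2029]
tool_rot: [-0.0, 1.0, 0.02, -0.001]
contact_force: [0.1, -0.2, -3.6]
gripper_width: 0.655
grasp_force: 107.9
```

```bash
python3 - <<'E'
from h import *
np.set_printoptions(precision=4,suppress=True)
ke,w=shot("wrist","w4.png"); S,a=shot("scene","s4.png");D,b=shot("side","d4.png")
o=bot.get_obs(); print(o["eef_pos"],o["q"],o["tool_rot"])
cv2.imwrite("pics/crop4.png",np.vstack([np.hstack([cv2.resize(a,(400,300)),cv2.resize(b,(400,300))]),np.hstack([cv2.resize(w,(400,300)),cv2.resize(a[135:255,60:220],(400,300))])])[:,:,::-1])
E
```

```text
[ 0.5688 -0.337   0.203 ] [-0.1505  0.636   0.9006  1.6601 -0.5455  1.1176 -0.6235] [-0.0008  0.9998  0.0223 -0.0002]
```

View pics/crop4.png

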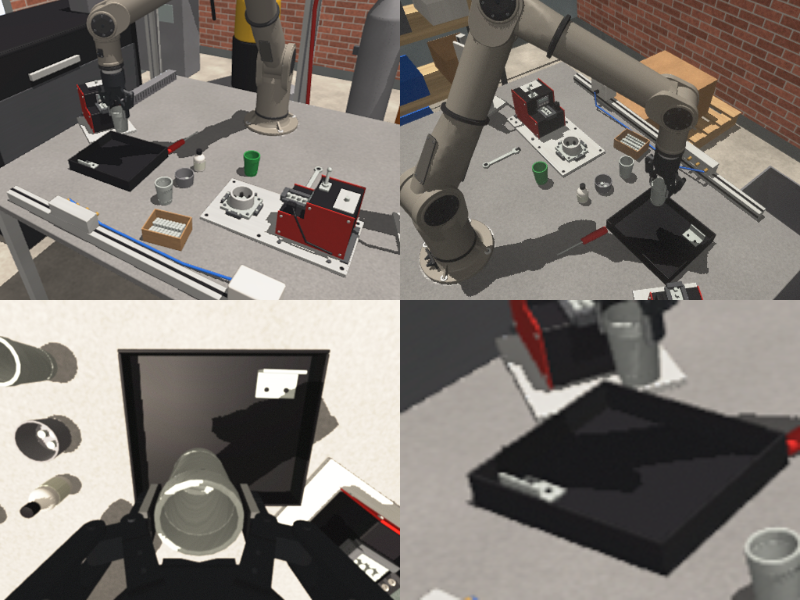

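The pot is still nested and the cup hangs upright over the tray's free +y half. The bracket is at the wrist tile's upper right. Now I lower it.

Emit:
move_arm(
  commands=[
    [[0,0,0.02,0,0,0,0.04],[0,0,0.035,0,0,0,0.04],[0,0,0.035,0,0,0,0.04],[0,0,0.03,0,0,0,0.04],[0,0,0.015,0,0,0,0.04],[0,0,0.007,0,0,0,0.04],[0,0,0.003,0,0,0,0.04],[0,0,0.002,0,0,0,0.04],[0,0,0.001,0,0,0,0.04],[0,0,0,0,0,0,0.04]],
  ],
)

```text
t: 11.08
eef_pos: [0.5685, -0.339, 0.0559]
tool_rot: [0.0, 1.0, 0.021, 0.0]
contact_force: [0.2, -0.0, -4.0]
gripper_width: 0.656
grasp_force: 107.9
```

Emit:
move_arm(
  commands=[
    [[0,0,0.001,0,0,0,0.04],[0,0,0.001,0,0,0,0.04],[0,0,0.001,0,0,0,0.04],[0,0,0,0,0,0,0.04]],
  ],
)

```text
t: 11.58
eef_pos: [0.5683, -0.339, 0.0524]
tool_rot: [-0.0, 1.0, 0.021, -0.0]
contact_force: [-0.3, -0.0, -3.4]
gripper_width: 0.654
grasp_force: 108.1
```

Emit:
move_arm(
  commands=[
    [[0,0,0.001,0,0,0,0.04],[0,0,0.001,0,0,0,0.04],[0,0,0,0,0,0,0.04]],
  ],
)

```text
t: 11.95
eef_pos: [0.5687, -0.3391, 0.0523]
tool_rot: [-0.0, 1.0, 0.021, 0.001]
contact_force: [-4.3, 4.7, 10.8]
gripper_width: 0.652
grasp_force: 109.2
```

Contact made. I ease off and open gradually.

Emit:
move_arm(
  commands=[
    [[0,0,-0.001,0,0,0,0.04],[0,0,0,0,0,0,0.058],[0,0,0,0,0,0,0.064],[0,0,0,0,0,0,0.075],[0,0,0,0,0,0,0.085],[0,0,0,0,0,0,0.085],[0,0,-0.01,0,0,0,0.085],[0,0,-0.03,0,0,0,0.085],[0,0,-0.05,0,0,0,0.085],[0,0,-0.06,0,0,0,0.085],[0,0,-0.03,0,0,0,0.085],[0,0,0,0,0,0,0.085]],
  ],
  squeeze=20,
)

```text
t: 13.45
eef_pos: [0.5693, -0.3403, 0.2351]
tool_rot: [0.001, 1.0, 0.021, 0.003]
contact_force: [-0.5, -0.6, 0.4]
gripper_width: 0.998
grasp_force: 0.0
```

```bash
python3 - <<'E'
from h import *
np.set_printoptions(precision=4,suppress=True)
ke,w=shot("wrist","w5.png"); S,a=shot("scene","s5.png");D,b=shot("side","d5.png")
o=bot.get_obs(); print(o["eef_pos"],o["q"])
cv2.imwrite("pics/crop5.png",np.vstack([np.hstack([cv2.resize(w,(400,300)),cv2.resize(a[135:255,60:220],(400,300))]),np.hstack([cv2.resize(b[180:255,250:350],(400,300)),cv2.resize(a[205:280,160:260],(400,300))])])[:,:,::-1])
E
```

```text
[ 0.5679 -0.3384  0.2307] [-0.1619  0.6117  0.9236  1.633  -0.5223  1.1646 -0.6403]
```

View pics/crop5.png

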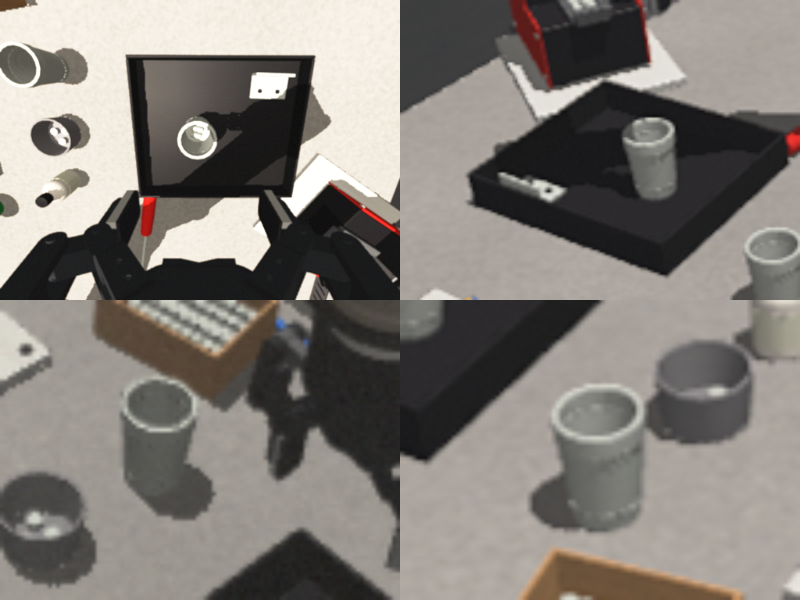

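The full cup stands upright in the tray with its pins inside. The spare's rim centre is at scene (209.5,233) and side (290,205.5), with tub and carton beside it in x, so keeping the fingers along y is clear.

```bash
python3 - <<'E'
from h import *
np.set_printoptions(precision=4,suppress=True)
S,D=cam("scene"),cam("side")
a,b=(209.5,233),(290,205.5)
print(tri(S,a,D,b),onz(S,a,.08),onz(D,b,.08))
K=cam("wrist"); print(onz(K,(28*1.28,65*1.28),.08), proj(S,(.667,-.09,.0)))
print(onz(K,(197*1.28,140*1.28),.085))
E
```

```text
(array([ 0.6587, -0.0969,  0.078 ]), np.float64(0.0020189524980320744)) [ 0.6599 -0.0946  0.08  ] [ 0.6579 -0.099   0.08  ]
[ 0.6566 -0.1102  0.08  ] [211.6234 259.6644]
[ 0.5656 -0.335   0.085 ]
```

Emit:
move_arm(
  commands=[
    [[0.0167,-0.0395,0,0,0,0,0.085],[0.0167,-0.0395,0,0,0,0,0.085],[0.0167,-0.0395,0,0,0,0,0.085],[0.0167,-0.0395,0,0,0,0,0.085],[0.0167,-0.0395,0,0,0,0,0.085],[0.0167,-0.0395,0,0,0,0,0.085],[0,0,0.03,0,0,0,0.085],[0,0,0.03,0,0,0,0.085],[0,0,0,0,0,0,0.085],[0,0,0,0,0,0,0.085],[0,0,0,0,0,0,0.085]],
  ],
)

```text
t: 14.98
eef_pos: [0.6589, -0.0984, 0.1727]
tool_rot: [0.0, 1.0, 0.021, 0.001]
contact_force: [0.3, 0.2, 0.4]
gripper_width: 0.996
grasp_force: 0.0
```

```bash
cat >> h.py <<'E'
def rim(f,c,z,half=60):
    """circles near pixel c in the wrist picture, as world points at height z"""
    ke=cam("wrist"); g=cv2.imread(f,0); x0,y0=[int(v)-half for v in c]; s=4
    x0=max(x0,0);y0=max(y0,0)
    q=cv2.resize(g[y0:y0+2*half,x0:x0+2*half],None,fx=s,fy=s,interpolation=cv2.INTER_CUBIC)
    h=cv2.HoughCircles(q,cv2.HOUGH_GRADIENT_ALT,1.5,4,param1=150,param2=.6,minRadius=70,maxRadius=200)
    for a in ([] if h is None else h[0]): p=a[:2]/s+[x0,y0]; print(p,a[2]/s,onz(ke,p,z)[:2])
E
python3 - <<'E'
from h import *
np.set_printoptions(precision=4,suppress=True)
ke,w=shot("wrist","w6.png"); o=bot.get_obs();print(o["eef_pos"],o["q"],o["tool_rot"])
c=proj(ke,(.6585,-.098,.08)); e=proj(ke,(.6585+.029,-.098,.08));print(c,e-c)
rim("pics/w6.png",c,.08)
E
```

```text
[ 0.6589 -0.0984  0.1727] [-0.5268  0.6795  0.8913  1.676  -0.5897  1.0749 -0.9816] [0.0001 0.9998 0.0211 0.0009]
[254.6996 193.7245] [  1.3679 -30.3679]
[251.375 190.   ] 27.122797 [ 0.662  -0.0947]
[253.25 193.75] 30.527765 [ 0.6584 -0.0966]
[249.5   198.625] 30.617283 [ 0.6534 -0.0932]
[249.875 191.875] 24.204182 [ 0.6601 -0.0933]
```

View pics/w6.png

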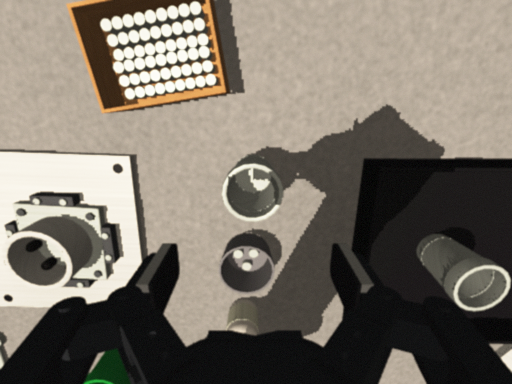

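The spare stands empty at (252,192) with its rim clear of the tub and carton. At left, the empty pot is in its nest; at right, the full cup is upright in the tray. Now I descend and grasp.

Emit:
move_arm(
  commands=[
    [[0.001,-0.0025,0.035,0,0,0,0.085],[0,0,0.035,0,0,0,0.085],[0,0,0.03,0,0,0,0.085],[0,0,0.015,0,0,0,0.085],[0,0,0.011,0,0,0,0.085],[0,0,0,0,0,0,0.085],[0,0,0,0,0,0,0.065],[0,0,0,0,0,0,0.055],[0,0,0,0,0,0,0.05],[0,0,0,0,0,0,0.05],[0,0,0,0,0,0,0.04],[0,0,0,0,0,0,0.04]],
  ],
  squeeze=70,
)

```text
t: 16.52
eef_pos: [0.6602, -0.0958, 0.0472]
tool_rot: [-0.0, 1.0, 0.021, 0.001]
contact_force: [-1.6, 0.8, 5.5]
gripper_width: 0.665
grasp_force: 72.9
```

Emit:
move_arm(
  commands=[
    [[0,0,-0.01,0,0,0,0.04],[0,0,-0.03,0,0,0,0.04],[0,0,-0.05,0,0,0,0.04],[0,0,-0.05,0,0,0,0.04],[-0.0143,-0.0395,0,0,0,0,0.04],[-0.0143,-0.0395,0,0,0,0,0.04],[-0.0143,-0.0395,0,0,0,0,0.04],[-0.0143,-0.0395,0,0,0,0,0.04],[-0.0143,-0.0395,0,0,0,0,0.04],[-0.0143,-0.0395,0,0,0,0,0.04],[0,0,0,0,0,0,0.04],[0,0,0.03,0,0,0,0.04],[0,0,0.02,0,0,0,0.04],[0,0,0.005,0,0,0,0.04],[0,0,0,0,0,0,0.04],[0,0,0,0,0,0,0.04]],
  ],
)

```text
t: 18.52
eef_pos: [0.5641, 0.1375, 0.1313]
tool_rot: [-0.0, 1.0, 0.021, 0.001]
contact_force: [-0.1, -0.5, -3.8]
gripper_width: 0.666
grasp_force: 75.7
```

```bash
python3 - <<'E'
from h import *
np.set_printoptions(precision=4,suppress=True)
ke,w=shot("wrist","w7.png"); S,a=shot("scene","s7.png");D,b=shot("side","d7.png")
o=bot.get_obs(); print(o["eef_pos"],o["q"])
f=lambda i,x,y:cv2.resize(i[y:y+75,x:x+100],(400,300),interpolation=cv2.INTER_CUBIC)
cv2.imwrite("pics/crop7.png",np.vstack([np.hstack([f(a,262,200),f(b,170,130)]),np.hstack([cv2.resize(w[140:320,140:380],(400,300)),np.zeros((300,400,3),np.uint8)])])[:,:,::-1])
E
```

```text
[0.5638 0.1378 0.1311] [-1.0051  0.6096  0.9164  1.9205 -0.6102  0.916  -1.3128]
```

View pics/crop7.png

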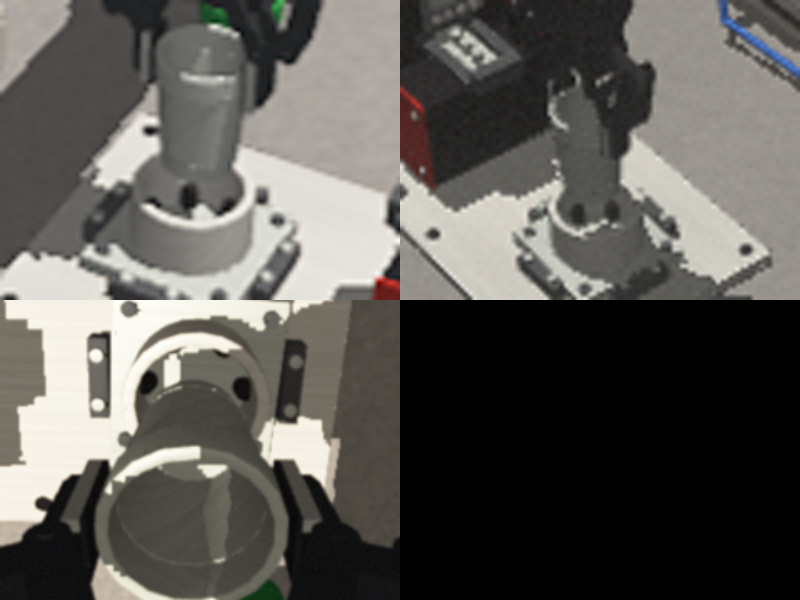

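The pictures show the cup's foot centred over the pot bore, to within 1–2 mm in the wrist crop. Now I lower it.

Emit:
move_arm(
  commands=[
    [[0,0,0.015,0,0,0,0.04],[0,0,0.015,0,0,0,0.04],[0,0,0.01,0,0,0,0.04],[0,0,0.005,0,0,0,0.04],[0,0,0.003,0,0,0,0.04],[0,0,0,0,0,0,0.04],[0,0,0,0,0,0,0.04]],
  ],
)

```text
t: 19.55
eef_pos: [0.5636, 0.1372, 0.0826]
tool_rot: [0.0, 1.0, 0.021, 0.0]
contact_force: [1.0, -2.4, -5.0]
gripper_width: 0.661
grasp_force: 75.6
```

Emit:
move_arm(
  commands=[
    [[0,0,0.0015,0,0,0,0.04],[0,0,0.0015,0,0,0,0.04],[0,0,0,0,0,0,0.04]],
  ],
)

```text
t: 19.92
eef_pos: [0.5638, 0.1369, 0.0797]
tool_rot: [0.0, 1.0, 0.021, 0.0]
contact_force: [2.4, -5.2, -0.0]
gripper_width: 0.662
grasp_force: 76.0
```

Emit:
move_arm(
  commands=[
    [[0.0007,0.0015,0,0,0,0,0.04],[0,0,0.0015,0,0,0,0.04],[0,0,0.001,0,0,0,0.04],[0,0,0,0,0,0,0.04]],
  ],
)

```text
t: 20.42
eef_pos: [0.5643, 0.1363, 0.077]
tool_rot: [0.0, 1.0, 0.021, 0.0]
contact_force: [2.8, -2.5, -0.1]
gripper_width: 0.661
grasp_force: 76.0
```

Emit:
move_arm(
  commands=[
    [[0.0007,0.0007,0.001,0,0,0,0.04],[0,0,0.001,0,0,0,0.04],[0,0,0.001,0,0,0,0.04],[0,0,0,0,0,0,0.04]],
  ],
)

```text
t: 20.92
eef_pos: [0.5658, 0.1361, 0.0751]
tool_rot: [-0.001, 1.0, 0.021, 0.001]
contact_force: [-0.5, -1.3, 10.5]
gripper_width: 0.662
grasp_force: 76.8
```

Emit:
move_arm(
  commands=[
    [[0,0,0.001,0,0,0,0.04],[0,0,0,0,0,0,0.04]],
  ],
)

```text
t: 21.18
eef_pos: [0.5663, 0.1361, 0.0747]
tool_rot: [-0.001, 1.0, 0.021, 0.001]
contact_force: [-0.6, -1.2, 14.7]
gripper_width: 0.664
grasp_force: 77.1
```

Seated at about 4 mm above the floor. I release and go up.

Emit:
move_arm(
  commands=[
    [[0,0,-0.0015,0,0,0,0.04],[0,0,0,0,0,0,0.058],[0,0,0,0,0,0,0.064],[0,0,0,0,0,0,0.075],[0,0,0,0,0,0,0.085],[0,0,0,0,0,0,0.085],[0,0,-0.01,0,0,0,0.085],[0,0,-0.03,0,0,0,0.085],[0,0,-0.05,0,0,0,0.085],[0,0,-0.06,0,0,0,0.085],[0,0,-0.06,0,0,0,0.04],[0,0,-0.04,0,0,0,0.02],[0,0,0,0,0,0,0.0],[0,0,0,0,0,0,0.0]],
  ],
  squeeze=20,
)

```text
t: 22.92
eef_pos: [0.5644, 0.1356, 0.3242]
tool_rot: [-0.0, 1.0, 0.021, -0.0]
contact_force: [-0.4, 0.5, -1.0]
gripper_width: 0.138
grasp_force: 0.0
```

```bash
python3 - <<'E'
from h import *
np.set_printoptions(precision=4,suppress=True)
ke,w=shot("wrist","w8.png"); S,a=shot("scene","s8.png");D,b=shot("side","d8.png")
o=bot.get_obs(); print(o["eef_pos"],o["q"],o["tool_rot"])
print(proj(ke,(.5331,.3703,.2162)))
f=lambda i,x,y:cv2.resize(i[y:y+75,x:x+100],(400,300),interpolation=cv2.INTER_CUBIC)
cv2.imwrite("pics/crop8.png",np.vstack([np.hstack([f(a,262,200),f(a,385,195)]),np.hstack([cv2.resize(w,(400,300)),f(b,135,80)])])[:,:,::-1])
E
```

```text
[0.5641 0.1356 0.3233] [-1.1656  0.4107  1.1234  1.7192 -0.3869  1.2614 -1.4812] [ 0.0004  0.9998  0.0212 -0.0011]
[ 22.9233 207.8085]
```

View pics/crop8.png

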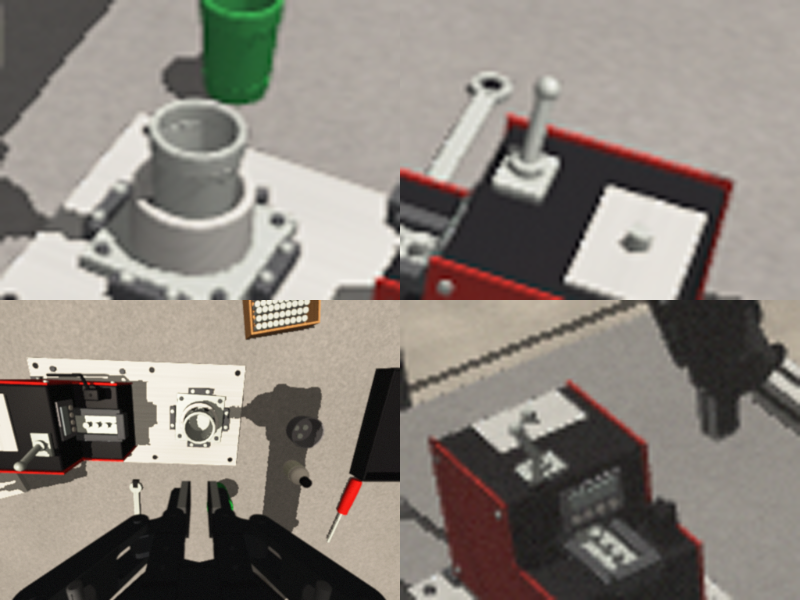

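The spare stands upright in the pot. The toggle ball is at scene (421.8,216.8), wrist (23,215) and side about (166,110), still leaning towards the robot.

```bash
python3 - <<'E'
from h import *
np.set_printoptions(precision=4,suppress=True)
S,D,W=cam("scene"),cam("side"),cam("wrist")
a,b,c=(421.75,216.75),(166.2,110.2),(23,215)
print(tri(S,a,D,b),tri(S,a,W,c),tri(D,b,W,c))
for k,p in((S,a),(D,b),(W,c)): print(onz(k,p,.212))
E
```

```text
(array([0.5336, 0.3699, 0.2169]), np.float64(0.004714245439366242)) (array([0.5255, 0.371 , 0.2146]), np.float64(0.002385507210251208)) (array([0.53  , 0.3613, 0.2236]), np.float64(0.004259371865532436))
[0.5236 0.3701 0.212 ]
[0.5371 0.373  0.212 ]
[0.5232 0.3748 0.212 ]
```

Emit:
move_arm(
  commands=[
    [[-0.0133,-0.04,0,0,0,0,0],[-0.0133,-0.04,0,0,0,0,0],[-0.0133,-0.04,0,0,0,0,0],[-0.0133,-0.04,0,0,0,0,0],[-0.0133,-0.04,0,0,0,0,0],[-0.0133,-0.04,0,0,0,0,0],[0,0,0.03,0,0,0,0],[0,0,0.03,0,0,0,0],[0,0,0,0,0,0,0],[0,0,0,0,0,0,0],[0,0,0,0,0,0,0]],
  ],
)

```text
t: 24.45
eef_pos: [0.4758, 0.3721, 0.2657]
tool_rot: [-0.001, 1.0, 0.021, 0.001]
contact_force: [-0.2, 0.1, 0.7]
gripper_width: 0.001
grasp_force: 0.0
```

```bash
python3 - <<'E'
from h import *
np.set_printoptions(precision=4,suppress=True)
ke,w=shot("wrist","w9.png"); S,a=shot("scene","s9.png")
o=bot.get_obs(); print(o["eef_pos"],o["q"],proj(ke,(.524,.371,.212)),proj(ke,o["eef_pos"]))
f=lambda i,x,y:cv2.resize(i[y:y+75,x:x+100],(400,300),interpolation=cv2.INTER_CUBIC)
cv2.imwrite("pics/crop9.png",np.hstack([cv2.resize(w,(400,300)),f(a,370,180)])[:,:,::-1])
E
```

```text
[0.4755 0.3722 0.2655] [-1.5177  0.5155  1.0731  1.7419 -0.4883  1.1796 -1.8344] [259.7089 149.1678] [255.4113 243.9404]
```

View pics/crop9.png

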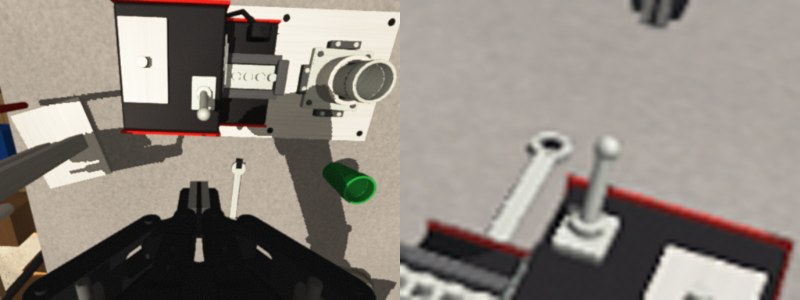

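The ball is at wrist (261,148), against a predicted (259.7,149), so the estimate holds. I have now gone over the picture-viewing limit, so I continue by numbers only.

Emit:
move_arm(
  commands=[
    [[0,0.004,0.03,0,0,0,0],[0,0,0.03,0,0,0,0],[0,0,0,0,0,0,0],[0.01,0,0,0,0,0,0],[0.01,0,0,0,0,0,0],[0.01,0,0,0,0,0,0],[0.005,0,0,0,0,0,0],[0.005,0,0,0,0,0,0],[0,0,0,0,0,0,0]],
  ],
)

```text
t: 25.68
eef_pos: [0.5155, 0.3697, 0.2045]
tool_rot: [0.0, 1.0, 0.021, 0.0]
contact_force: [-0.4, -0.9, -0.1]
gripper_width: 0.003
grasp_force: 0.0
```

Emit:
move_arm(
  commands=[
    [[0.005,0,0,0,0,0,0],[0.005,0,0,0,0,0,0],[0.005,0,0,0,0,0,0],[0.005,0,0,0,0,0,0],[0.005,0,0,0,0,0,0],[0,0,0,0,0,0,0]],
  ],
)

```text
t: 26.42
eef_pos: [0.5405, 0.3707, 0.2043]
tool_rot: [0.0, 1.0, 0.021, 0.0]
contact_force: [0.2, -0.2, 0.1]
gripper_width: -0.002
grasp_force: 0.2
```

Emit:
move_arm(
  commands=[
    [[0.002,0,0,0,0,0,0],[0.002,0,0,0,0,0,0],[0,0,0,0,0,0,0]],
  ],
)

```text
t: 26.8
eef_pos: [0.5436, 0.371, 0.2043]
tool_rot: [0.0, 1.0, 0.021, -0.001]
contact_force: [-2.7, -0.4, -0.4]
gripper_width: -0.001
grasp_force: 1.5
```

Emit:
move_arm(
  commands=[
    [[0.002,0,0,0,0,0,0],[0.001,0,0,0,0,0,0],[0,0,0,0,0,0,0]],
  ],
)

```text
t: 27.18
eef_pos: [0.5441, 0.3711, 0.204]
tool_rot: [0.0, 1.0, 0.022, -0.004]
contact_force: [-12.2, -1.7, 5.9]
gripper_width: 0.004
grasp_force: 6.2
```

```bash
python3 - <<'E'
from h import *
np.set_printoptions(precision=4,suppress=True)
S,a=shot("scene","s10.png"); W,w=shot("wrist","w10.png"); o=bot.get_obs(); print(o["eef_pos"],o["contact_force"])
print("on",proj(S,(.5605,.371,.212)),proj(W,(.5605,.371,.212)),"off",proj(S,(.524,.371,.212)))
# bright toggle pixels against previous picture
p=cv2.imread("pics/s9.png")[:,:,::-1]
for n,i in(("before",p),("now",a)):
    print(n); print(i[204:236:2,408:436:2].astype(int).mean(2).astype(int))
E
```

```text
[0.5441 0.371  0.204 ] [-12.6467  -0.601    5.2845]
on [417.1927 226.1421] [257.0905 225.2934] off [422.1373 216.9718]
before
[[164 162 165 169 166 165 166 163 164 163 166 163 163 164]
 [165 166 165 168 167 167 167 162 166 164 165 167 164 165]
 [167 162 165 168 168 168 164 162 166 165 164 161 166 167]
 [166 166 167 167 166 166 164 167 167 164 166 167 164 164]
 [165 167 167 168 167 165 168 165 167 166 164 163 163 164]
 [141 197 171 163 166 168 165 201 165 166 168 170 170 170]
 [ 30 121 198 163 167 139 162 227 197 169 168 168 168 167]
 [197 198 160 168 167 139 106 157 159 168 168 171 169 168]
 [174 138 164 167 169 138 134 152 164 166 166 171 171 170]
 [158 167 169 165 168 123 157 161 169 164 168 170 166 165]
 [167 167  82 129 153 112 166 165 166 170 169 167 168 167]
 [168 164  45  49  53 129 170 108 163 173 172 171 169 170]
 [168 146  36  43  64 149 159  48  64 102 143 160 173 167]
 [173  93  41  40  90 162 128  41  45  48  48  62  78 125]
 [152  20  78  83 114 168  85  39  43  43  44  44  46  48]
 [ 89  21 156 159 131 166 187 207 109  43  44  43  44  44]]
now
[[ 35  36  35  37  36  38
[... 219 characters left out ...]
2 176 131  32  84  70  39  35  37  34  46  57  30]
 [145 204 180  99  31 105  62  96  75  35  46 183 180 160]
 [ 31 126 210  57  43 107  35 104  71  35 104 176 174 174]
 [204 205 159  28  70  99  47 107  48  34 144 178 176 174]
 [181 143 144  29  87  85  67 106  36  30 158 177 178 177]
 [164 173 173  40  92  74  85  95  33  43 178 176 172 171]
 [173 172  95 123 161 234 105  78  27 144 176 172 173 172]
 [174 170  46  83 170 220 163 122 156 181 178 177 175 177]
 [174 152  37  58 107 127  67  58  67 106 148 165 178 173]
 [179  95  38  46  92 102  41  44  48  50  49  64  82 130]
 [156  33 196 172  92  97  36  41  45  46  45  46  48  50]
 [ 93  43 132  91  94  98 165 216 113  44  45  45  45  45]]
```

The end stop was met at about 12 N at the expected position, and the ball is now at scene (418,225) against the predicted "on" (417,226). I back away.

Emit:
move_arm(
  commands=[
    [[-0.005,0,0,0,0,0,0],[-0.02,0,0,0,0,0,0],[-0.03,0,0,0,0,0,0],[-0.01,0,-0.03,0,0,0,0],[0,0,-0.05,0,0,0,0],[0,0,-0.05,0,0,0,0],[0,0,0,0,0,0,0],[0,0,0,0,0,0,0]],
  ],
)

```text
t: 28.28
eef_pos: [0.4823, 0.3684, 0.3343]
tool_rot: [-0.0, 1.0, 0.021, 0.0]
contact_force: [-0.7, -0.1, -0.6]
gripper_width: -0.002
grasp_force: 0.0
```

```bash
python3 - <<'E'
from h import *
np.set_printoptions(precision=4,suppress=True)
S,a=shot("scene","s11.png"); p=cv2.imread("pics/s9.png")[:,:,::-1]; o=bot.get_obs(); print(o["eef_pos"],o["contact_force"])
print(a[212:236:2,408:436:2].astype(int).mean(2).astype(int))
# anything else moved since the first picture?
q=cv2.imread("pics/s8.png")[:,:,::-1]
d=cv2.absdiff(a,q).max(2)>40
n,l,st,c=cv2.connectedComponentsWithStats(d.astype(np.uint8))
print([(st[i][:5].tolist()) for i in range(1,n) if st[i][4]>12])
E
```

```text
[0.4819 0.3682 0.3336] [ 1.0419  0.8508 -0.196 ]
[[165 166 167 167 165 163 167 164 167 166 163 162 161 163]
 [139 196 170 162 165 165 162 168 165 164 168 169 169 169]
 [ 30 120 197 162 166 166 166 167 168 168 168 167 167 167]
 [196 197 159 167 165 165 167 164 165 167 167 171 168 167]
 [173 137 164 166 167 167 169 168 167 165 165 170 171 169]
 [158 166 167 164 164 163 167 168 168 163 167 169 165 164]
 [166 166  85 128 192 233 172 166 165 169 167 165 167 166]
 [167 163  44  84 162 213 163 144 165 172 172 170 168 170]
 [167 146  34  56 102 121  63  52  63 101 142 158 172 166]
 [173  91  36  45  88 103  39  42  45  48  47  62  78 125]
 [150  31 186 163  88  99  32  39  42  43  43  44  46  48]
 [ 91  38 195 119  89 123 210 205 109  43  43  43  43  43]]
[[291, 0, 11, 18, 117], [300, 0, 77, 67, 3001], [382, 0, 14, 9, 40], [399, 0, 22, 34, 230], [411, 0, 72, 160, 3580], [481, 0, 24, 23, 263], [376, 8, 22, 7, 68], [479, 35, 12, 15, 42], [394, 36, 9, 13, 30], [378, 49, 14, 24, 100], [456, 60, 21, 6, 62], [335, 64, 12, 4, 19], [345, 68, 14, 30, 193], [303, 71, 24, 9, 129], [327, 72, 8, 6, 25], [373, 72, 4, 8, 16], [326, 81, 12, 35, 217], [372, 91, 8, 17, 61], [361, 92, 13, 14, 98], [457, 101, 13, 23, 139], [287, 108, 42, 45, 876], [337, 110, 9, 8, 15], [331, 119, 14, 15, 82], [450, 122, 28, 20, 196], [293, 147, 10, 5, 26], [355, 155, 4, 9, 28], [209, 157, 112, 105, 3357], [331, 156, 27, 15, 267], [309, 171, 55, 99, 2085], [310, 203, 3, 11, 24], [408, 216, 16, 26, 108], [378, 235, 22, 8, 37]]
```

The toggle stays on, and the other differences are the arm and its shadow. Handing in.

```bash
python3 -c "
from station import bot
print(bot.hand_in())"
```

```text
the job is handed in; nothing more can be done
None
```

The job is handed in at about 28 s: the reject cup stands upright in the tray with its pins, the spare is seated in the nested pot and the switch is fully on, but I viewed 13 pictures, three over the limit of 10.

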